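# Lift the pipe collars out on a skewer and hang them to drain

### The arm

A 6-joint arm with a two-finger parallel gripper is mounted at the origin on the work surface. World frame = base frame: x ahead of the robot, y to its left, z up, the work surface at z = 0. Lengths are in mm, angles in degrees, forces in N, time in s.
With the tool pointing down it reaches from about 425 to 1125 mm from the base axis. Payload 14.9 kg.
Tool frame: the origin (TCP) lies at the very end of the fingers, on their centre line; the grasp point (between the pads) lies 19 mm behind it; z points along the fingers, y is the line along which they close (so a half turn about z gives the same grasp; the last joint's range is limited). The gripper opens to 91 mm and grips with 3 to 60 N. Pads are 32 mm wide; open, the fingers measure 118 mm over their backs; the gripper's body (76 mm by 178 mm) begins 60 mm behind the grasp point.
Start: joints at [70.743, 21.709, 99.362, -0, 58.929, -1.908], TCP at [208.743, 668.165, 183.432] pointing down, gripper open.
Joint ranges: [-158.91, 158.91], [-42.39, 125.64], [0.06, 152.35], [-60.88, 240.88], [17.5, 164.5], [-176.32, 176.32]. Speed limits (degrees/s): [108.29, 108.29, 136.94, 180, 180, 180].

### API

Orientations are given as [roll, pitch, yaw] about the fixed x, y, z axes, in that order (R = Rz(yaw) Ry(pitch) Rx(roll)).
In Python, from rig import readout, viewer, ticket gives the robot as it stands.
- The arm moves only by the shell command python3 -m pendant 'ROWS' [FORCE]. ROWS is JSON, a list of rows, each a list of 3 entries, a list of its own where there are three numbers: the finger opening in mm, from 0 to 91.2, then the shift along the tool's x, y, z in mm, then the turn about the tool's z in rad. A call has 1 to 10 rows; each row shifts and turns the commanded pose from where the row before left it, along the tool's axes as they then stand; what a row does not reach is not made up. A row lasts 1/8 s, in which the tool goes at most 62.5 mm and 10.7 degrees, less where a joint would pass 70% of its speed; a pose out of reach is approached as far as the arm can. A call with a gripper value outside its range is refused whole. The fingers move at their own pace and stop on an object; FORCE is the grip in N (left out, the last holds). Time passes only in rows, so rows that do not move let the fingers close. It gives the time, the measured TCP pose, the force, the opening and the grip force at its end, in the units of the state.
- readout.sense(): the state, without advancing time (a new reading comes with each control period).
- viewer.get_image(name): name is "scene" or "top" or "wrist"; returns the picture (420x560x3 uint8, blue, green, red); there is no depth.
- viewer.camera_info(name): a dict with "fx", "fy", "cx", "cy" (pixels), "extrinsics" (4x4, takes a point from world to camera coordinates). Camera axes: x right, y down, z forward; pixel columns grow to the right and rows downward; lengths in mm; the calibration is good to about 2 mm. A picture is of the moment at which its call begins: read the wrist's pose just before it. camera_info takes no time and is no camera call; for the wrist camera it gives the pose at the moment of the call.
- ticket.finish_job(): hands the job in; it is judged then, once.
The state is a dict: "time": time; "joint_positions": joint angles; "joint_velocities": joint speeds; "joint_efforts": joint torques, N m; "eef_pos": TCP position; "tool_rot": TCP orientation; "force": force on the tool from outside, world axes, zero at the start; "torque": the same for the moment, N m; "gripper_width": finger opening in mm; "grasp_force": force on a finger pad.
Only numpy, scipy, OpenCV 4.12 (cv2) and the standard library are available. Lean on these libraries where they do the work, as an engineer would, in place of code of your own. Each camera call takes 0.05 s, during which the arm holds its last target. There are 200 camera calls.

### The job

The three rinsed pipe collars stand on edge in the grey toolbox, under its clear sliding tray. Slide the tray all the way back by its orange grip, thread all three collars on the skewer that lies in the wooden rest, lift them out together as one stack without the gripper touching them, and lay the loaded skewer gently across the two forks of the white drying stand, collars hanging between the forks and one fork between handle and guard disc. Let go, and leave everything else on the shelf where it is.

Things in the scene. Friction and masses are not known exactly. Their poses are not given: they have to be found in the camera images.
- toolbox: grey toolbox, fixed, 300 mm long (x), 130 wide (y), side walls 6 mm thick, 95 high. Origin at the centre of its underside; +x away from the robot. The near end wall (x = -150) is cut down to 30 mm, so a rod can enter level there. A black cradle holds the three collars on edge in 11.5 mm slots: hole centres at x = -95, -75, -55, y = 0, 62 mm up; slot floors 34 and tops 46 mm up
- tray (a joint): clear plastic tray, 100 mm long, 128 wide, 24 deep, sliding on the toolbox's side walls (tray underside 97 mm up) along the toolbox's x; value in m: 0 shut (its middle at toolbox x = -70 mm, over the collars), 0.14 fully back at the stop (it then begins at x = +20 mm). Starts at 0 to 0.03, stays where it is left, slides with about 1.5 N
- tray_grip (a point): centre of the tray's orange grip block, to be pinched from above: 36 mm long along the toolbox's x, 14 mm thick along its y; block top 12 mm above this point, tray floor 30 mm below it. At toolbox x = -98 mm with the tray shut, 131 mm above the toolbox's underside
- skewer: skewer, 90 g: dark wooden handle 80 mm long, 18 wide (y), 22 high (z), steel rod 7 mm thick. Origin on the rod's axis at the handle's front face; x along the rod to the tip, z up. Guard disc 32 mm across at x = 24 to 27 mm; ball tip 12 mm across ending at x = 128 mm. Starts level in the rest, tip away from the robot, axis 51 mm above the shelf; the handle's front 55 mm are free to grip from above
- skewer_mid (a point): point on the skewer's rod axis at x = 57 mm of the skewer
- rest: light wooden skewer rest, fixed, base 210 x 50 x 8 mm; origin at its underside, beneath the point x = 57 mm of the skewer as it lies there; x along the skewer. A block with two lips (top at 50 mm) holds the rear 22 mm of the handle and a small steel V fork holds the rod 33 mm ahead of the origin
- stand: drying stand, fixed: white base 130 (x) x 70 (y) x 8 mm, two upright steel V forks of 8 mm bar at x = -45 and +45 mm, open upwards, 52 mm wide at the top, arms at 45 degrees rising to 99 mm. Origin at the centre of the underside, x along the line of the forks. The skewer's rod seated in both has its axis 80 mm up; it fits either way round, its point x = 57 mm over the middle
- stand_seat (a point): point midway between the two forks, where the rod's axis lies when it is seated (80 mm above the stand's underside); axes as the stand's
- collar0: white plastic pipe collar, a flat ring 56 mm outside diameter, 26 mm hole, 10 mm thick, 25 g; origin at the centre of its hole, x along its axis. Starts standing on edge in the toolbox's cradle, axis along the toolbox's x; loose, it can only leave upwards
- collar1: blue plastic pipe collar, a flat ring 56 mm outside diameter, 26 mm hole, 10 mm thick, 25 g; origin at the centre of its hole, x along its axis. Starts standing on edge in the toolbox's cradle, axis along the toolbox's x; loose, it can only leave upwards
- collar2: yellow plastic pipe collar, a flat ring 56 mm outside diameter, 26 mm hole, 10 mm thick, 25 g; origin at the centre of its hole, x along its axis. Starts standing on edge in the toolbox's cradle, axis along the toolbox's x; loose, it can only leave upwards
- sugar_bowl: white ceramic sugar bowl with a blue lid, 92 mm in diameter, 90 mm high; origin at the centre of its underside. A bystander, to be left where it is
- glass: clear drinking glass, 68 mm in diameter, 110 mm high; origin at the centre of its underside. A bystander, to be left where it is
- sieve: red plastic sieve, bowl 120 mm in diameter, 45 mm high, handle reaching 150 mm from the centre along its -x; origin at the centre of its underside. A bystander, to be left where it is
- measuring_spoon: stainless steel measuring spoon about 130 mm long, lying along its x; origin at its underside. A bystander, to be left where it is
- bottle_opener: bottle opener, 125 mm long along its x, wooden handle, 8 mm thick; origin at its underside. A bystander, to be left where it is
- soap_bottle: green soap bottle, 60 mm in diameter, 170 mm high; origin at the centre of its underside. A bystander, to be left where it is
Things that resemble listed ones, but are neither listed nor needed, are in the scene too. Of the things that look like the skewer, the smallest one is meant.

How it is judged (in metres and radians):
On the way, in this order (a step that is already met when the one before it is completed fails the run):
1. the tray is slid back, clear of the collars (at least 125 mm) (value of joint tray above 0.125 m), for 0.2 s.
2. all three collars are on the skewer between guard disc and ball tip and held up together, clear of the cradle (centres more than 85 mm up) (y of collar0 in the frame of skewer between -0.014 and 0.014 m and z of collar0 in the frame of skewer between -0.014 and 0.014 m and x of collar0 in the frame of skewer between 0.028 and 0.118 m and angle between the x axis of each of collar0, collar1, collar2 and the x axis of skewer, either way round below 0.6 rad and y of collar1 in the frame of skewer between -0.014 and 0.014 m and z of collar1 in the frame of skewer between -0.014 and 0.014 m and x of collar1 in the frame of skewer between 0.028 and 0.118 m and y of collar2 in the frame of skewer between -0.014 and 0.014 m and z of collar2 in the frame of skewer between -0.014 and 0.014 m and x of collar2 in the frame of skewer between 0.028 and 0.118 m and height (world z) of each of collar0, collar1, collar2 above 0.085 m), for 0.2 s.
At the end, for the whole second after the job is handed in: Tray at least 125 mm back; skewer at rest in both forks (midpoint within 18 mm along, 8 mm across, 74 to 88 mm up; within 0.12 rad of the fork line, either way round); all three collars still on the rod, hanging between the forks (within 46 mm of the stand's middle), not swinging (value of joint tray above 0.125 m and y of collar0 in the frame of skewer between -0.014 and 0.014 m and z of collar0 in the frame of skewer between -0.014 and 0.014 m and x of collar0 in the frame of skewer between 0.028 and 0.118 m and angle between the x axis of each of collar0, collar1, collar2 and the x axis of skewer, either way round below 0.6 rad and y of collar1 in the frame of skewer between -0.014 and 0.014 m and z of collar1 in the frame of skewer between -0.014 and 0.014 m and x of collar1 in the frame of skewer between 0.028 and 0.118 m and y of collar2 in the frame of skewer between -0.014 and 0.014 m and z of collar2 in the frame of skewer between -0.014 and 0.014 m and x of collar2 in the frame of skewer between 0.028 and 0.118 m and z of skewer_mid in the frame of stand between 0.074 and 0.088 m and y of skewer_mid in the frame of stand between -0.008 and 0.008 m and x of skewer_mid in the frame of stand between -0.018 and 0.018 m and angle between the x axis of skewer and the x axis of stand, either way round below 0.12 rad and x of collar0 in the frame of stand between -0.046 and 0.046 m and linear speed of each of collar0, collar1, collar2 below 0.04 m/s and x of collar1 in the frame of stand between -0.046 and 0.046 m and x of collar2 in the frame of stand between -0.046 and 0.046 m and linear speed of skewer below 0.03 m/s and contact force between skewer and stand above 0.3 N); the robot touches nothing.
It fails at once if the gripper touched a collar (contact force between the fingers and collar0 above 1 N or contact force between the fingers and collar1 above 1 N or contact force between the fingers and collar2 above 1 N).
It fails at once if the skewer was let fall (faster than 0.6 m/s while not held) (contact force between the fingers and skewer below 0.1 N and linear speed of skewer above 0.6 m/s).
It fails at once if a bystander was moved by more than 30 mm or tipped (distance of any of sugar_bowl, glass, sieve, measuring_spoon, bottle_opener, soap_bottle from where it was at the start of the episode above 0.03 m or angle between any of sugar_bowl, glass, soap_bottle, sieve's own z axis and vertical above 0.5 rad).
It also fails if it takes over 66 s, if anything falls off the work surface, if the arm or the gripper's body presses on something with over 40 N, if the wrist force passes 120 N, or if a joint passes its speed limit or range.

## Working session

There is one attempt and no reset: what is moved stays moved. The work goes in short steps, Python scripts to look and compute and a shell command to move; the robot and the scene stay as the last step left them, time stands still between calls to the robot, and variables do not carry over. Pictures are saved under pics/ and viewed, at most 10 in all, crops included, and the job is handed in when it is done.

```bash
mkdir -p pics; ls
python3 - <<'E'
from rig import readout, viewer
import cv2,numpy as np
s=readout.sense();print(s)
for n in("scene","top"):
    cv2.imwrite(f"pics/{n}0.png",viewer.get_image(n)); c=viewer.camera_info(n);print(n,c)
E
```

```text
pics
{'time': 0.0, 'joint_positions': array([ 7.07429769e+01,  2.17381232e+01,  9.93969899e+01, -7.64573632e-04,
        5.89283708e+01, -1.90812911e+00]), 'joint_velocities': array([ 0.07825392,  0.03713028, -0.03241318, -0.03051394,  0.08223482,
       -0.0050085 ]), 'joint_efforts': array([ 2.23699921e-03, -7.63724470e+01, -4.34371984e+01,  6.51447382e-02,
        4.22851508e-02, -1.22902929e-04]), 'eef_pos': array([208.59683245, 667.73158406, 182.78111969]), 'tool_rot': array([-1.79936530e+02, -1.45974714e-03,  1.62651500e+02]), 'force': array([ 0.19577879,  0.13587147, -0.08433343]), 'torque': array([ 0.01313746, -0.0204047 , -0.04388953]), 'grasp_force': 0.0, 'gripper_width': 91.32923454690345}
scene {'fx': 512.5112944684982, 'fy': 512.5112944684982, 'cx': 278.4719541615262, 'cy': 213.51512004832247, 'extrinsics': array([[-5.65246894e-01,  8.24636188e-01, -2.17050022e-02,
         2.86374721e+02],
       [ 4.59922007e-01,  2.93192629e-01, -8.38158595e-01,
        -1.38779660e+02],
       [-6.84812162e-01, -4.83749150e-01, -5.44994553e-01,
         1.64505813e+03],
       [ 0.00000000e+00,  0.00000000e+00,  0.00000000e+00,
         1.00000000e+00]])}
top {'fx': 411.9341441313361, 'fy': 411.9341441313361, 'cx': 277.6116846387002, 'cy': 210.09810715826853, 'extrinsics': array([[ 2.40282361e-03, -9.99905596e-01,  1.35287176e-02,
        -3.61628540e+00],
       [-9.85375456e-01, -4.67251348e-03, -1.70333141e-01,
         5.11357683e+02],
       [ 1.70380274e-01, -1.29215858e-02, -9.85293659e-01,
         1.08880454e+03],
       [ 0.00000000e+00,  0.00000000e+00,  0.00000000e+00,
         1.00000000e+00]])}
```

View pics/scene0.png

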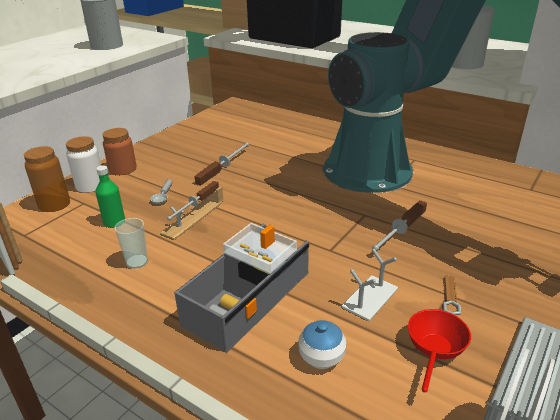

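View pics/top0.png

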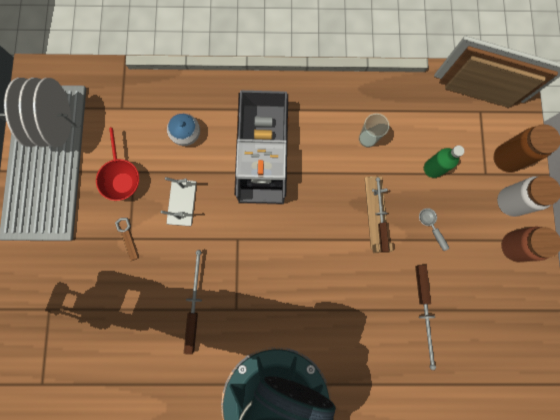

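The top view shows three skewer lookalikes: one in the light rest at (383,215), one lying free at (195,300) and one lying free at (427,315). The one meant is in the wooden rest. The toolbox is at (262,147), the stand at (181,200), and the tray grip at (260,167). I'll check this in a close crop.

```bash
cat > h.py <<'E'
import numpy as np, cv2
from rig import readout, viewer
def p2w(c,u,v,z):
    E=np.array(c["extrinsics"]);R,t=E[:3,:3],E[:3,3]
    d=R.T@[(u-c["cx"])/c["fx"],(v-c["cy"])/c["fy"],1];o=-R.T@t
    return o+d*(z-o[2])/d[2]
def w2p(c,P):
    E=np.array(c["extrinsics"]);q=E[:3,:3]@np.asarray(P,float)+E[:3,3]
    return np.array([c["fx"]*q[0]/q[2]+c["cx"],c["fy"]*q[1]/q[2]+c["cy"]])
E
python3 - <<'E'
from h import *
im=cv2.imread("pics/top0.png")[85:260,160:400]
cv2.imwrite("pics/crop1.png",cv2.resize(im,None,fx=3.3,fy=3.3,interpolation=cv2.INTER_CUBIC))
c=viewer.camera_info("top")
for n,u,v,z in[("skew handle",385,240,51),("skew tip",379,183,51),("box nearL",237,201,30),("nearR",286,203,30),("farL",240,93,95),("farR",288,94,95),("grip",260.5,167,140),("stand f1",183,183,90),("f2",180,215,90)]:
    print(n,p2w(c,u,v,z).round())
print(viewer.camera_info("wrist"))
E
```

```text
skew handle [ 429. -293.   51.]
skew tip [ 588. -283.   51.]
box nearL [539. 111.  30.]
nearR [534. -25.  30.]
farL [830. 103.  95.]
farR [828. -29.  95.]
grip [606.  44. 140.]
stand f1 [575. 250.  90.]
f2 [489. 255.  90.]
{'fx': 313.71374143622864, 'fy': 313.71374143622864, 'cx': 277.1152443835559, 'cy': 212.3734850015248, 'extrinsics': array([[ 2.98215104e-01,  9.54498416e-01, -7.24498636e-04,
        -6.99704213e+02],
       [ 9.26480854e-01, -2.89278820e-01,  2.40730120e-01,
        -2.74869434e+01],
       [ 2.29566937e-01, -7.24605921e-02, -9.70591822e-01,
         3.90241806e+02],
       [ 0.00000000e+00,  0.00000000e+00,  0.00000000e+00,
         1.00000000e+00]])}
```

View pics/crop1.png

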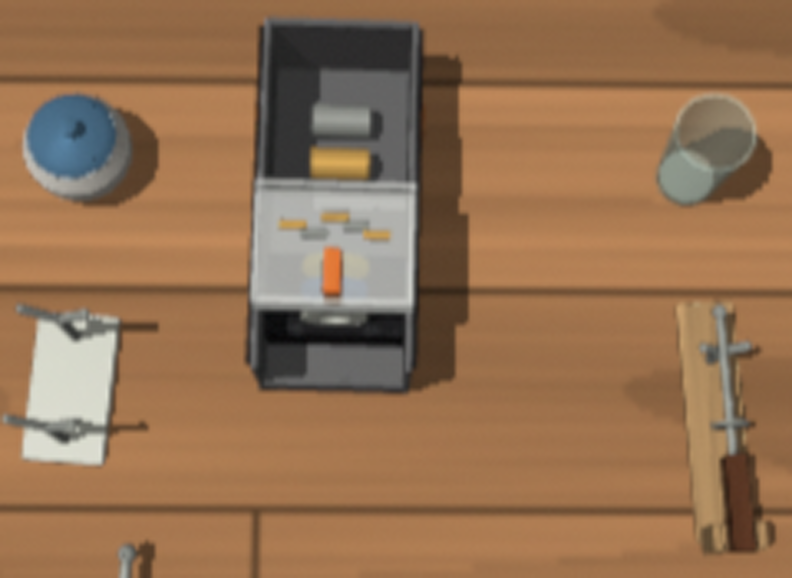

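The crop confirms the choice. The skewer lies in the light rest, with its tip at crop (720,312) and the handle's rear at (739,548). The tray's orange grip is at (332,272) and the stand's forks at (75,322) and (65,430). I'll move above the toolbox to look with the wrist camera.

```bash
python3 -m pendant '[[91,[0,0,-30],-0.15],[91,[0,0,-30],-0.153],[91,[-30,-52,-12],0],[91,[-30,-52,-12],0],[91,[-30,-52,-12],0],[91,[-30,-52,-12],0],[91,[-30,-52,-12],0],[91,[-30,-52,-12],0],[91,[-30,-52,-12],0],[91,[-30,-52,-12],0]]'
python3 -m pendant '[[91,[-30,-52,-12],0],[91,[-30,-52,-12],0],[91,[-30,-52,-12],0],[91,[-30,-52,-12],0],[91,[0,0,0],0]]'
python3 - <<'E'
from h import *
c=viewer.camera_info("wrist");im=viewer.get_image("wrist")
np.save("c1.npy",c,allow_pickle=True)
cv2.imwrite("pics/w1.png",im);cv2.imwrite("pics/w1b.png",cv2.resize(im,(800,600),interpolation=cv2.INTER_CUBIC));print(c["extrinsics"])
E
```

```text
time: 1.35
eef_pos: [449.3, 250.4, 339.8]
tool_rot: [180.0, 0.0, -180.0]
force: [1.0, 0.9, 0.9]
gripper_width: 90.9
grasp_force: 0.0
time: 1.98
eef_pos: [570.3, 41.3, 387.8]
tool_rot: [-180.0, 0.0, 179.8]
force: [-0.5, 0.1, -0.2]
gripper_width: 91.3
grasp_force: 0.0
[[ 3.63693692e-03  9.99993334e-01 -3.24852926e-04 -4.34112899e+01]
 [ 9.70448295e-01 -3.45110027e-03  2.41284474e-01 -6.30253900e+02]
 [ 2.41281745e-01 -1.19278938e-03 -9.70454377e-01  4.51013523e+02]
 [ 0.00000000e+00  0.00000000e+00  0.00000000e+00  1.00000000e+00]]
```

View pics/w1b.png

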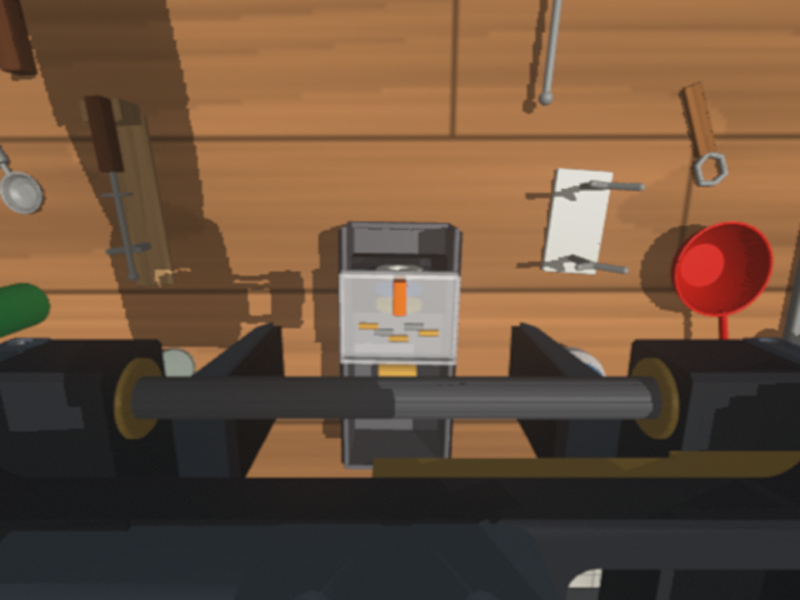

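The wrist view shows the tray grip at (400,297) of the 800-pixel picture, the box rim corners at (342,466), (450,466), (341,224) and (461,226), the rest at left and the stand at (577,220). Now I'll turn these into positions.

Run:
```python
from h import *
c=np.load("c1.npy",allow_pickle=True).item();t=viewer.camera_info("top");s=.7
for n,u,v,z in[("grip",400,297,143),("farL",342,466,95),("farR",450,466,95),("nearL",341,224,95),("nearR",461,226,95),("nearL30",347,222,30),("nearR30",456,222,30),("tray nL",340,272,121),("tray nR",459,272,121),("tray fL",340,361,121),("tray fR",457,361,121),
 ("handle rear",98,97,62),("handle front",113,171,62),("guard",118,194,51),("tip",133,276,51),("st a",557,168,8),("st b",613,173,8),("st c",596,274,8),("st d",543,270,8)]:
    print(n,p2w(c,u*s,v*s,z).round(1))
k=lambda u,v,z:p2w(t,160+u/3.3,85+v/3.3,z).round(1)
print("TOP")
for n,u,v,z in[("grip",332,272,143),("farL",262,22,95),("farR",421,27,95),("handle rear",739,548,62),("handle front",735,457,62),("guard",732,424,51),("tip",720,312,51),("sa",40,315,8),("sb",119,318,8),("sc",103,464,8),("sd",23,458,8)]:print(n,k(u,v,z))
```

```text
grip [607.3  45.5 143. ]
farL [835.2 -27.   95. ]
farR [835.7 108.1  95. ]
nearL [536.6 -18.3  95. ]
nearR [539.2 112.5  95. ]
nearL30 [538.6 -18.7  30. ]
nearR30 [539.1 115.5  30. ]
tray nL [585.  -17.9 121. ]
tray nR [585.5 108.2 121. ]
tray fL [685.4 -21.3 121. ]
tray fR [685.8 109.  121. ]
handle rear [ 401.4 -282.4   62. ]
handle front [ 478.8 -278.1   62. ]
guard [ 504.1 -283.    51. ]
tip [ 601.3 -279.6   51. ]
st a [474.8 242.1   8. ]
st b [481.  312.5   8. ]
st c [608.7 304.5   8. ]
st d [603.1 234.4   8. ]
TOP
grip [604.4  43.1 143. ]
farL [833.4 105.1  95. ]
farR [830.2 -27.8  95. ]
handle rear [ 398.6 -285.6   62. ]
handle front [ 472.9 -285.4   62. ]
guard [ 502.1 -287.    51. ]
tip [ 597.6 -280.8   51. ]
sa [602.3 300.1   8. ]
sb [600.  231.6   8. ]
sc [472.2 240.6   8. ]
sd [477.  308.8   8. ]
```

```bash
python3 -m pendant '[[50,[-18,1,45],0.02],[50,[-18,2,45],0],[50,[0,0,50],0],[50,[0,0,50],0],[50,[0,0,30],0],[50,[0,0,25],0],[50,[0,0,15],0],[50,[0,0,12],0],[50,[0,0,0],0]]' 20
python3 -m pendant '[[0,[0,0,0],0],[0,[0,0,0],0],[0,[0,0,0],0],[0,[0,0,0],0]]' 20
python3 - <<'E'
from h import *
im=viewer.get_image("wrist")
cv2.imwrite("pics/w2.png",im)
E
```

```text
time: 3.15
eef_pos: [604.6, 47.2, 115.1]
tool_rot: [-180.0, -0.0, 178.9]
force: [0.5, 0.3, 0.4]
gripper_width: 49.6
grasp_force: 0.0
time: 3.65
eef_pos: [605.0, 46.9, 115.7]
tool_rot: [180.0, 0.0, 178.9]
force: [0.6, 0.2, -1.4]
gripper_width: 13.0
grasp_force: 0.0
```

```bash
python3 -m pendant '[[0,[0,0,0],0],[0,[0,0,0],0]]'
```

```text
time: 3.95
eef_pos: [604.9, 46.9, 115.4]
tool_rot: [-180.0, -0.0, 178.9]
force: [-0.6, -0.1, 0.6]
gripper_width: 0.6
grasp_force: 0.0
```

View pics/w2.png

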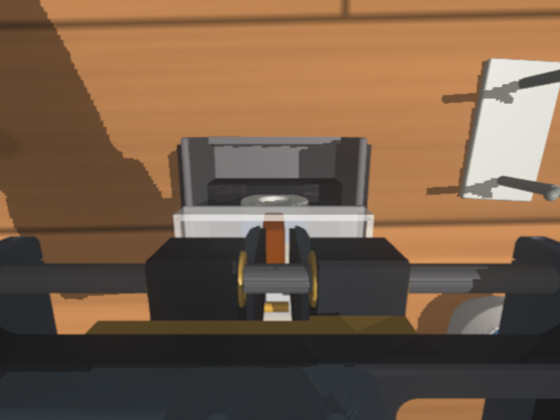

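Run:
```python
from h import *
im=viewer.get_image("scene")[140:340,150:420]
cv2.imwrite("pics/s2.png",cv2.resize(im,None,fx=2.9,fy=2.9,interpolation=cv2.INTER_CUBIC))
c=viewer.camera_info("wrist");print(w2p(c,[604.9,46.9,115.4]),w2p(viewer.camera_info("scene"),[604.9,46.9,115.4]), c["extrinsics"])
```

```text
[276.89382333 236.87160349] [269.80247011 238.77937887] [[ 1.98280725e-02  9.99803404e-01  3.11106086e-06 -5.90349606e+01]
 [ 9.70394875e-01 -1.92455925e-02  2.40755878e-01 -5.97296221e+02]
 [ 2.40708606e-01 -4.77070604e-03 -9.70585703e-01  1.78893950e+02]
 [ 0.00000000e+00  0.00000000e+00  0.00000000e+00  1.00000000e+00]]
```

View pics/s2.png

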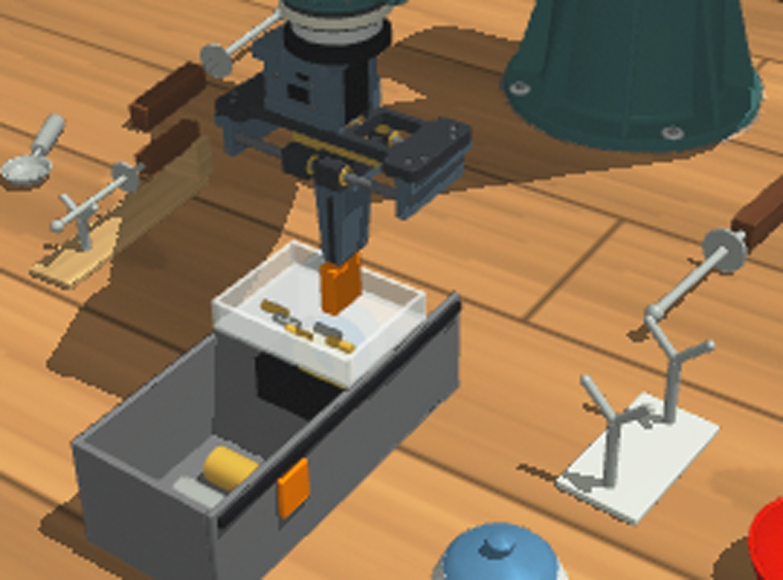

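Run:
```python
from h import *
c=viewer.camera_info("wrist");s=viewer.camera_info("scene")
im2=viewer.get_image("scene")
def bb(im,r):
    h=cv2.cvtColor(im,cv2.COLOR_BGR2HSV);m=(h[...,0]<14)&(h[...,1]>190)&(h[...,2]>90)
    m[:r[0]]=0;m[r[1]:]=0;m[:,:r[2]]=0;m[:,r[3]:]=0
    v,u=np.nonzero(m);return u.min(),u.max(),v.min(),v.max(),m.sum()
for im in(cv2.imread("pics/scene0.png"),im2):print(bb(im,(215,262,250,285)))
def proj(c,x,y=45,z0=119,z1=143):
    P=np.array([w2p(c,[x+a,y+b,z]) for a in(-18,18) for b in(-7,7) for z in(z0,z1)]);return P.min(0).round(1),P.max(0).round(1)
for x in(590,600,607,615,625):print(x,"scene",proj(s,x),"wrist",proj(c,x))
print("finger box",proj(s,604.9,46.9,115,143),proj(c,604.9,46.9,115,143))
for r in(213,215,262):print(r,p2w(c,275,r,143),p2w(c,275,r,121))
w=viewer.get_image("wrist");cv2.imwrite("pics/w3.png",w)
for r in range(205,300,5):print(r,[tuple(int(q) for q in w[r,k]) for k in(260,268,276,284,292)])
print(readout.sense()["gripper_width"],readout.sense()["grasp_force"],readout.sense()["eef_pos"])
```

```text
(np.int64(269), np.int64(269), np.int64(245), np.int64(245), np.int64(1))
(np.int64(269), np.int64(273), np.int64(229), np.int64(245), np.int64(3))
590 scene (array([265.3, 220.4]), array([279.9, 238.9])) wrist (array([260. , 189.6]), array([285.6, 256.8]))
600 scene (array([262.7, 222.5]), array([277.5, 241.1])) wrist (array([260.6, 204.8]), array([285.8, 272.4]))
607 scene (array([260.8, 224. ]), array([275.7, 242.7])) wrist (array([260.9, 215.3]), array([285.9, 283.1]))
615 scene (array([258.6, 225.7]), array([273.7, 244.5])) wrist (array([261.4, 227.1]), array([286.1, 295. ]))
625 scene (array([255.9, 227.8]), array([271.1, 246.8])) wrist (array([261.9, 241.4]), array([286.3, 309.6]))
finger box (array([262.1, 223.8]), array([277., 244.])) (array([264.1, 210.7]), array([289. , 279.8]))
213 [581.3286954   46.30460498 143.        ] [586.82839271  46.04266525 121.        ]
215 [582.51195535  46.27921697 143.        ] [588.16088744  46.01407527 121.        ]
262 [611.43990709  45.65853939 143.        ] [620.73728211  45.31511676 121.        ]
205 [(109, 114, 116), (98, 103, 103), (96
[... 819 characters left out ...]
, 64), (37, 37, 38), (40, 43, 46)]
260 [(44, 43, 44), (49, 80, 97), (34, 44, 64), (35, 36, 37), (40, 46, 50)]
265 [(53, 51, 51), (58, 65, 72), (57, 57, 58), (49, 50, 51), (45, 50, 55)]
270 [(59, 54, 54), (76, 78, 81), (77, 76, 76), (54, 54, 55), (48, 54, 60)]
275 [(58, 54, 54), (89, 91, 95), (93, 91, 92), (58, 57, 58), (48, 56, 61)]
280 [(56, 53, 53), (96, 98, 101), (99, 98, 99), (65, 64, 65), (49, 57, 63)]
285 [(57, 53, 53), (94, 95, 97), (97, 95, 96), (82, 82, 82), (48, 56, 62)]
290 [(57, 53, 53), (86, 90, 92), (89, 88, 88), (59, 60, 59), (48, 56, 62)]
295 [(57, 53, 53), (43, 70, 85), (85, 85, 87), (35, 35, 37), (48, 55, 61)]
0.44383421046607013 0.0 [604.89907924  46.88817101 115.42011517]
```

```bash
python3 -m pendant '[[60,[0,0,0],0],[60,[0,0,0],0],[60,[0,0,0],0],[60,[0,0,0],0],[60,[0,0,0],0],[60,[0,0,-30],0],[60,[15,0,-50],0],[60,[25,0,-50],0],[60,[0,0,0],0]]'
python3 - <<'E'
from h import *
c=viewer.camera_info("wrist");im=viewer.get_image("wrist");cv2.imwrite("pics/w4.png",im)
np.save("c4.npy",c,allow_pickle=True)
s=viewer.get_image("scene")[200:290,220:320]
s0=cv2.imread("pics/scene0.png")[200:290,220:320]
a=cv2.resize(np.hstack([s0,s]),(800,360),interpolation=cv2.INTER_CUBIC)
b=cv2.resize(im[140:320,100:500],(534,240))
b=cv2.copyMakeBorder(b,0,0,0,266,cv2.BORDER_CONSTANT)
cv2.imwrite("pics/m4.png",np.vstack([a,b]))
E
```

```text
time: 5.22
eef_pos: [565.8, 47.8, 249.4]
tool_rot: [180.0, 0.3, 178.9]
force: [0.8, -0.4, 0.1]
gripper_width: 60.1
grasp_force: 0.0
```

View pics/m4.png

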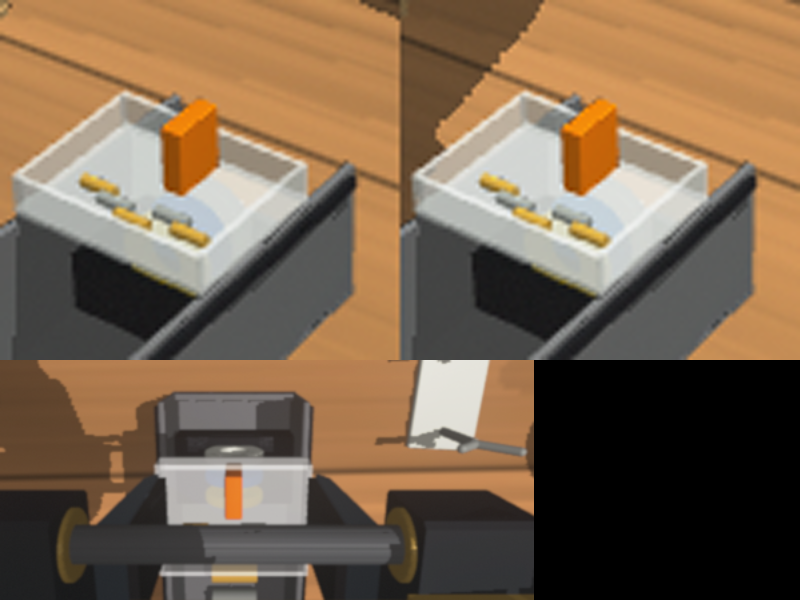

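Run:
```python
from h import *
s=viewer.camera_info("scene");e=readout.sense()["eef_pos"];im=viewer.get_image("scene")
def mk(u,v,img):
    cv2.drawMarker(img,(int(round(u)),int(round(v))),(255,0,255),cv2.MARKER_CROSS,24,1)
u,v=w2p(s,e);x0,y0=int(u)-60,int(v)-80
A=cv2.resize(im[y0:y0+120,x0:x0+100],None,fx=4,fy=4,interpolation=cv2.INTER_CUBIC);mk((u-x0)*4,(v-y0)*4,A)
t=viewer.camera_info("top");im=viewer.get_image("top")
u,v=w2p(t,e);x0,y0=int(u)-50,int(v)-60
B=cv2.resize(im[y0:y0+120,x0:x0+100],None,fx=4,fy=4,interpolation=cv2.INTER_CUBIC);mk((u-x0)*4,(v-y0)*4,B)
cv2.imwrite("pics/m5.png",np.hstack([A,B]))
```

```text
(no output)
```

View pics/m5.png

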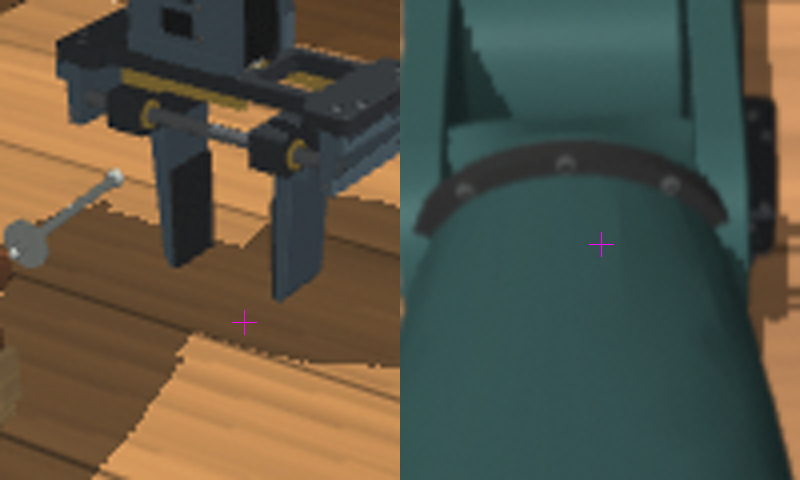

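The image shows the real fingertips about 11 px above the reported TCP, so they sit roughly 29 mm short of it. That is why the fingers closed just above the block. From here I take real tip z = reported z + 29.

```bash
python3 -m pendant '[[50,[-20,-1,40],0],[50,[-20,-1,50],0],[50,[0,0,40],0],[50,[0,0,18],0],[50,[0,0,10],0],[50,[0,0,6],0],[50,[0,0,0],0]]' 20
python3 -m pendant '[[0,[0,0,0],0],[0,[0,0,0],0],[0,[0,0,0],0],[0,[0,0,0],0],[0,[0,0,0],0],[0,[0,0,0],0]]' 20
```

```text
time: 6.3
eef_pos: [615.1, 44.7, 91.0]
tool_rot: [180.0, 1.1, 178.9]
force: [1.9, -5.6, 79.1]
gripper_width: 49.7
grasp_force: 39.7
time: 7.05
eef_pos: [614.9, 44.7, 91.1]
tool_rot: [180.0, 1.1, 178.9]
force: [1.2, -5.1, 78.7]
gripper_width: 47.8
grasp_force: 39.4
```

```bash
python3 -m pendant '[[50,[0,0,-25],0],[50,[0,0,-5],0],[50,[0,0,0],0]]' 20
python3 - <<'E'
from h import *
print(readout.sense()["joint_positions"])
s=viewer.camera_info("scene");e=readout.sense()["eef_pos"];im=viewer.get_image("scene");cv2.imwrite("pics/s6.png",im)
u,v=w2p(s,e);x0,y0=int(u)-60,int(v)-80
A=cv2.resize(im[y0:y0+125,x0:x0+130],None,fx=4.5,fy=4.5,interpolation=cv2.INTER_CUBIC)
for z in(0,29):
    u,v=w2p(s,e+[0,0,z]);cv2.drawMarker(A,(int((u-x0)*4.5),int((v-y0)*4.5)),(255,0,255),cv2.MARKER_CROSS,20,1)
cv2.imwrite("pics/m6.png",A)
E
```

```text
time: 7.42
eef_pos: [604.8, 44.9, 111.3]
tool_rot: [-180.0, 0.0, 178.9]
force: [0.1, -1.0, -0.5]
gripper_width: 49.8
grasp_force: 0.0
[ 2.04375411e+00  1.89082910e+01  1.12243386e+02 -3.39628368e-03
  4.88419516e+01 -8.68239231e+01]
```

View pics/m6.png

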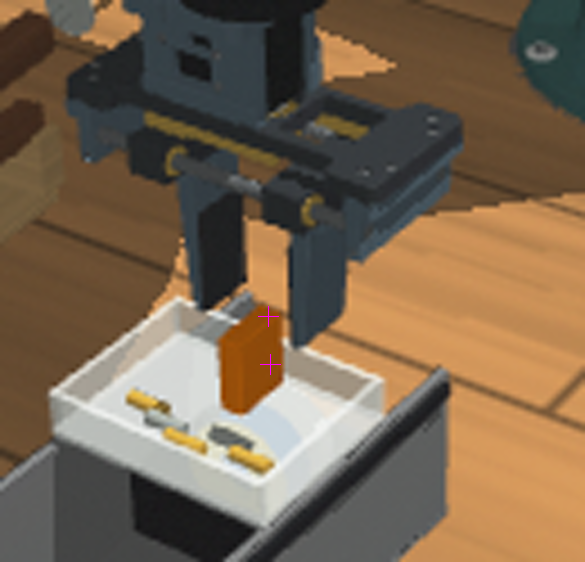

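The fingers' robot-side edge landed on the tray's near wall, whose top is at 121 mm. That contact confirms the 29 mm tip offset. I'll move the grasp 12 mm forward on the block.

```bash
python3 -m pendant '[[50,[-12,0,0],0],[50,[0,0,8],0],[50,[0,0,8],0],[50,[0,0,6],0],[50,[0,0,0],0]]' 20
```

```text
time: 8.1
eef_pos: [616.7, 44.6, 88.7]
tool_rot: [-180.0, -0.0, 178.9]
force: [1.0, 0.0, -0.4]
gripper_width: 49.7
grasp_force: 0.7
```

```bash
python3 -m pendant '[[0,[0,0,3],0],[0,[0,0,0],0],[0,[0,0,0],0],[0,[0,0,0],0],[0,[0,0,0],0],[0,[0,0,0],0]]' 25
```

```text
time: 8.85
eef_pos: [616.7, 44.1, 86.4]
tool_rot: [-180.0, -0.0, 178.9]
force: [-0.6, -4.7, -0.4]
gripper_width: 14.0
grasp_force: 25.0
```

```bash
python3 -m pendant '[[0,[-8,0,0],0],[0,[-16,0,0],0],[0,[-16,0,0],0],[0,[-16,0,0],0],[0,[-16,0,0],0],[0,[-16,0,0],0],[0,[-16,0,0],0],[0,[-10,0,0],0],[0,[0,0,0],0]]'
```

```text
time: 9.98
eef_pos: [731.3, 41.8, 86.4]
tool_rot: [-180.0, 0.0, 178.9]
force: [2.0, -6.0, -1.3]
gripper_width: 14.0
grasp_force: 25.0
```

```bash
python3 -m pendant '[[0,[-3,0,0],0],[0,[-2,0,0],0],[0,[-2,0,0],0],[0,[-2,0,0],0],[0,[0,0,0],0]]';python3 -m pendant '[[0,[-2,0,0],0],[0,[-2,0,0],0],[0,[0,0,0],0]]'
```

```text
time: 10.6
eef_pos: [735.1, 41.7, 85.3]
tool_rot: [-179.9, -0.6, 178.9]
force: [-27.8, -5.3, 14.3]
gripper_width: 13.8
grasp_force: 25.0
time: 10.98
eef_pos: [738.3, 41.7, 84.6]
tool_rot: [-179.9, -0.7, 178.9]
force: [-29.5, -5.3, 11.9]
gripper_width: 13.9
grasp_force: 25.0
```

The tray is against its stop. I'll release it, rise and go over the skewer.

```bash
python3 -m pendant '[[13,[2,0,0],0],[45,[0,0,0],0],[45,[0,0,0],0],[45,[0,0,0],0],[45,[0,0,-30],0],[45,[0,0,-50],0],[70,[30,-30,-45],0],[70,[30,-50,-20],0],[70,[30,-50,-20],0],[70,[30,-50,0],0]]'
python3 -m pendant '[[70,[30,-50,0],0],[70,[30,-50,0],0],[70,[30,-40,0],0],[70,[20,0,0],0],[70,[0,0,0],0],[70,[0,0,0],0]]'
cat > seg.py <<'E'
from h import *
c=viewer.camera_info("wrist");e=readout.sense()["eef_pos"];im=viewer.get_image("wrist");cv2.imwrite("pics/w7.png",im)
print(e)
h=cv2.cvtColor(im,cv2.COLOR_BGR2HSV);g=im.astype(int)
m=((h[...,0]<15)&(h[...,1]>90)&(h[...,2]<110)&(h[...,2]>30)).astype(np.uint8)
m=cv2.morphologyEx(m,cv2.MORPH_OPEN,np.ones((3,3),np.uint8))
n,l,st,ce=cv2.connectedComponentsWithStats(m)
for i in range(1,n):
    if st[i,4]>300:
        pts=np.argwhere(l==i)[:,::-1]
        W=np.array([p2w(c,u,v,62)[:2] for u,v in pts],np.float32)
        r=cv2.minAreaRect(W);print(st[i],ce[i].round(),[np.round(a,1) for a in r])
E
python3 seg.py
```

```text
time: 12.22
eef_pos: [618.3, -136.9, 253.6]
tool_rot: [-180.0, 0.2, 178.9]
force: [0.9, -1.2, -0.2]
gripper_width: 70.1
grasp_force: 0.0
time: 12.98
eef_pos: [506.4, -272.5, 251.7]
tool_rot: [-180.0, 0.0, 178.9]
force: [0.9, 0.2, 0.1]
gripper_width: 70.1
grasp_force: 0.0
[ 506.37725596 -272.49148368  251.70755481]
[   96     0   332   172 20896] [201.  55.] [array([ 389. , -294.8]), array([379.8, 187.9]), np.float64(88.9)]
[274  43  67  21 840] [306.  50.] [array([ 349.6, -235.4]), array([75. , 20.9]), np.float64(88.9)]
[  74  132  156  113 8902] [139. 200.] [array([ 503.3, -433.9]), array([203.1, 137.8]), np.float64(85.9)]
[419 204  30  34 812] [434. 222.] [array([551.6, -70.5]), array([34.5, 44.4]), np.float64(89.5)]
```

Run:
```python
from h import *
c=viewer.camera_info("wrist");im=cv2.imread("pics/w7.png")
for P in[(405,-283,62),(440,-283,62),(470,-283,62),(490,-283,51),(500,-283,51),(540,-283,51),(560,-282,51),(600,-281,51)]:
    u,v=w2p(c,P);r=int(round(v));print(P,(u.round(),v.round()))
    print('  ',int(u)-20,' '.join('%d/%d/%d'%tuple(im[r,k]) for k in range(int(u)-20,int(u)+22,2)))
```

```text
(405, -283, 62) (np.float64(267.0), np.float64(105.0))
   246 109/164/212 102/154/198 63/95/123 62/91/120 46/69/103 50/76/122 51/78/126 50/77/124 49/76/122 49/75/120 49/75/121 61/92/130 88/131/169 64/93/120 97/145/188 111/167/215 110/165/214 90/140/195 84/132/189 85/132/189 85/132/188
(440, -283, 62) (np.float64(267.0), np.float64(135.0))
   247 51/75/98 61/89/115 62/90/115 62/91/117 58/85/110 46/70/109 50/77/124 51/78/125 51/76/122 49/74/117 49/74/117 48/74/116 84/128/168 114/172/219 114/172/218 114/173/218 110/166/213 107/162/209 91/137/181 70/109/155 71/110/157
(470, -283, 62) (np.float64(268.0), np.float64(160.0))
   247 52/79/110 55/82/110 61/89/114 60/89/114 61/89/114 57/84/108 46/69/106 51/76/122 50/77/122 50/76/120 51/77/121 51/77/121 49/74/116 88/132/172 114/171/218 112/169/215 113/171/217 111/167/214 109/164/211 87/136/187 83/132/189
(490, -283, 51) (np.float64(269.0), np.float64(175.0))
   248 77/121/173 72/112/156 93/140/180 67/98/126 60/88/112 83/124/160 108/162/209 109/165/213 111/145/177 154/161/162 170/178/180 110/145/177 106/159/205 114/171/217 113/170/216 111/167/21
[... 565 characters left out ...]
4/189 109/164/211 111/166/214 109/163/211 108/161/207 110/165/213 112/169/216 114/172/219 81/126/174
(560, -282, 51) (np.float64(271.0), np.float64(228.0))
   250 51/76/106 52/77/106 52/77/106 56/82/107 62/91/115 64/94/120 64/93/118 62/90/114 61/89/114 77/95/111 147/154/155 169/176/177 114/121/127 103/148/186 108/163/210 108/163/209 105/159/203 109/163/209 112/168/215 113/170/218 89/137/192
(600, -281, 51) (np.float64(272.0), np.float64(256.0))
   252 86/135/195 86/136/195 85/133/191 76/114/151 106/158/202 107/161/206 107/160/206 104/155/200 97/141/179 112/120/126 153/160/161 178/185/185 159/166/167 108/142/174 101/152/197 101/152/196 98/147/192 104/156/203 109/165/215 101/155/208 87/137/197
```

Run:
```python
from h import *
c=viewer.camera_info("wrist");im=cv2.imread("pics/w7.png").astype(float)
B,G,R=im[...,0],im[...,1],im[...,2]
H=(R<135)&(R/B>2.2)&(R>90);S=(R-B<45)&(R>100)&(B>100)
hx=[];rx=[]
for r in range(85,285):
    k=np.arange(250,292)
    a=k[H[r,250:292]];b=k[S[r,250:292]]
    print(r,len(a),a.mean().round(1) if len(a) else '',len(b),b.mean().round(1) if len(b) else '',end=' | ')
    if len(a)>7: hx.append(p2w(c,a.mean(),r,62)[:2])
    if 1<len(b)<6:
        w=np.clip(1-(R-B)[r,260:286]/60,0,1)*(B[r,260:286]>90);rx.append(p2w(c,(w*np.arange(260,286)).sum()/w.sum(),r,51+3)[:2])
hx,rx=np.array(hx),np.array(rx)
print()
print("handle",hx.min(0),hx.max(0),np.polyfit(hx[:,0],hx[:,1],1),np.polyval(np.polyfit(hx[:,0],hx[:,1],1),440))
p=np.polyfit(rx[:,0],rx[:,1],1);print("rod",rx[0],rx[-1],p,np.polyval(p,[440,480,530,600]))
```

```text
85 0  0  | 86 0  0  | 87 0  0  | 88 0  0  | 89 0  0  | 90 0  0  | 91 0  0  | 92 0  0  | 93 0  0  | 94 0  0  | 95 0  0  | 96 0  0  | 97 0  0  | 98 0  0  | 99 0  0  | 100 5 264.0 0  | 101 13 261.0 0  | 102 14 260.5 0  | 103 14 260.5 0  | 104 14 260.5 0  | 105 14 260.5 0  | 106 13 261.0 0  | 107 13 261.0 0  | 108 13 261.0 0  | 109 14 261.5 0  | 110 14 261.5 0  | 111 14 261.5 0  | 112 14 261.5 0  | 113 14 261.5 0  | 114 14 261.5 0  | 115 14 261.5 0  | 116 14 261.5 0  | 117 14 261.5 0  | 118 14 261.5 0  | 119 13 262.0 0  | 120 13 262.0 0  | 121 14 262.5 0  | 122 14 262.5 0  | 123 14 262.5 0  | 124 14 262.5 0  | 125 14 262.5 0  | 126 14 262.5 0  | 127 14 262.5 0  | 128 14 262.5 0  | 129 14 262.5 0  | 130 13 263.0 0  | 131 13 263.0 0  | 132 13 263.0 0  | 133 13 263.0 0  | 134 13 263.0 0  | 135 14 263.5 0  | 136 14 263.5 0  | 137 14 263.5 0  | 138 14 263.5 0  | 139 14 263.5 0  | 140 14 263.5 0  | 141 14 263.5 0  | 142 14 263.5 0  | 143 13 264.0 0  | 144 13 264.0 0  | 145 13 264.0 0  | 146 13 264.0 0  | 147 13 264.0 0  | 148 13 264.0 0  | 149 13 264.0 0  | 150 13 264.0 0  | 151 13 264.0 0  | 
[... 1744 characters left out ...]
253 0  6 273.5 | 254 0  6 273.5 | 255 0  8 273.5 | 256 0  8 273.5 | 257 0  8 273.5 | 258 0  8 273.5 | 259 0  6 273.5 | 260 0  4 273.5 | 261 0  0  | 262 0  0  | 263 0  0  | 264 0  0  | 265 0  0  | 266 0  0  | 267 0  0  | 268 0  0  | 269 0  0  | 270 0  0  | 271 0  0  | 272 0  0  | 273 0  0  | 274 0  0  | 275 0  0  | 276 0  0  | 277 0  0  | 278 0  0  | 279 0  0  | 280 0  0  | 281 0  0  | 282 0  0  | 283 0  0  | 284 0  0  | 
handle [ 400.5401797  -290.15265205] [ 476.96071038 -286.07169142] [ 5.04137855e-02 -3.10127146e+02] -287.9450806006329
rod [ 479.03746137 -284.701609  ] [ 605.33799579 -279.23495449] [ 5.13051604e-02 -3.10188665e+02] [-287.61439467 -285.56218825 -282.99693024 -279.40556901]
```

The image code gives the skewer's yaw as +2.9°. The handle front is at (477,-285.8) and the tip at x=605, which matches the given 128 mm. I'll descend on the handle.

```bash
python3 -m pendant '[[50,[0,0,40],-0.07],[50,[28,-6,50],0],[50,[27,-6,45],0],[50,[0,0,45],0],[50,[0,0,25],0],[50,[0,0,0],0]]' 30
python3 -m pendant '[[50,[0,0,18],0],[50,[0,0,12],0],[50,[0,0,9],0],[50,[0,0,4],0],[50,[0,0,0],0]]'
```

```text
time: 13.78
eef_pos: [450.9, -286.8, 44.9]
tool_rot: [179.9, -0.1, -177.1]
force: [-0.5, 0.8, -0.7]
gripper_width: 50.0
grasp_force: 0.0
time: 14.4
eef_pos: [451.2, -288.0, 3.4]
tool_rot: [180.0, -0.0, -177.1]
force: [-0.2, 0.1, 0.1]
gripper_width: 50.3
grasp_force: 0.0
```

```bash
python3 -m pendant '[[0,[0,0,0],0],[0,[0,0,0],0],[0,[0,0,0],0],[0,[0,0,0],0],[0,[0,0,0],0]]' 40
```

```text
time: 15.02
eef_pos: [451.3, -288.0, 3.6]
tool_rot: [-180.0, 0.0, -177.1]
force: [-1.4, 0.6, 5.1]
gripper_width: 18.0
grasp_force: 40.0
```

The grip is good. The arm's minimum reach is 425 mm, so the tip needs to start closer to the hand. I'll regrip 11 mm further forward on the handle while the skewer is still in the rest.

```bash
python3 -m pendant '[[40,[0,0,0],0],[40,[0,0,0],0],[40,[0,0,0],0],[40,[-11,0,0],0],[0,[0,0,0],0],[0,[0,0,0],0],[0,[0,0,0],0],[0,[0,0,0],0],[0,[0,0,0],0]]' 40
```

```text
time: 16.15
eef_pos: [462.1, -287.4, 3.4]
tool_rot: [180.0, -0.0, -177.1]
force: [0.1, 1.4, 1.6]
gripper_width: 17.8
grasp_force: 40.0
```

```bash
python3 -m pendant '[[0,[0,0,-6],0],[0,[0,0,-15],0],[0,[0,0,-30],0],[0,[0,0,-40],0],[0,[0,0,-20],0],[0,[0,0,0],0]]' 40
```

```text
time: 16.9
eef_pos: [463.1, -288.1, 116.6]
tool_rot: [-179.9, 0.2, -177.1]
force: [0.0, 1.0, -0.8]
gripper_width: 17.7
grasp_force: 40.0
```

```bash
python3 -m pendant '[[0,[0,20,0],0.07],[0,[1,45,0],0],[0,[1,45,0],0],[0,[1,45,0],0],[0,[1,45,0],0],[0,[1,45,0],0],[0,[8,45,0],0],[0,[12,30,0],0],[0,[12,15,0],0],[0,[0,0,0],0]]' 40
```

```text
time: 18.15
eef_pos: [429.5, 48.5, 114.0]
tool_rot: [-180.0, -0.1, 178.9]
force: [0.7, 0.6, -1.0]
gripper_width: 17.8
grasp_force: 40.0
```

```bash
python3 -m pendant '[[0,[0,0,0],0],[0,[0,0,0],0]]'
python3 - <<'E'
from h import *
print(readout.sense()["joint_positions"].round(1))
im=viewer.get_image("wrist");cv2.imwrite("pics/w8.png",im);t=viewer.get_image("top");cv2.imwrite("pics/t8.png",t);np.save("c8.npy",viewer.camera_info("wrist"),allow_pickle=True)
E
```

```text
time: 18.4
eef_pos: [430.8, 47.5, 114.4]
tool_rot: [-180.0, 0.0, 178.8]
force: [0.1, 0.0, -1.2]
gripper_width: 17.7
grasp_force: 40.0
[  3.2   3.4 131.3  -0.   45.3 -85.6]
```

Run:
```python
from h import *
c=np.load("c8.npy",allow_pickle=True).item();im=cv2.imread("pics/w8.png")
x0,y0,s=170,40,3.4
A=cv2.resize(im[y0:y0+175,x0:x0+230],None,fx=s,fy=s,interpolation=cv2.INTER_CUBIC)
def m(P,col):
    u,v=w2p(c,P);print(P,u.round(1),v.round(1));cv2.drawMarker(A,(int((u-x0+.5)*s),int((v-y0+.5)*s)),col,cv2.MARKER_CROSS,14,1)
ax=lambda x:43.8-.0192*(x-616)
m([573,ax(573),162],(255,0,255))
m([470,ax(470),162],(255,0,255))
for cx in(588,608,628):
    for o in(-5,5):m([cx+o,ax(cx),90],(0,255,0))
for y in(-65,65):m([533,ax(533)+y,95],(255,255,0))
m([533,ax(533),30],(255,255,0))
cv2.imwrite("pics/m8.png",A);print(A.shape)
```

```text
[573, 44.6256, 162] 276.7 472.5
[470, 46.603199999999994, 162] 276.3 330.6
[583, 44.337599999999995, 90] 276.7 394.8
[593, 44.337599999999995, 90] 276.9 404.3
[603, 43.953599999999994, 90] 276.7 413.6
[613, 43.953599999999994, 90] 277.0 422.7
[623, 43.569599999999994, 90] 276.8 431.7
[633, 43.569599999999994, 90] 277.0 440.5
[533, -19.6064, 95] 197.1 350.2
[533, 110.39359999999999, 95] 356.5 347.3
[533, 45.3936, 30] 276.8 306.4
(595, 782, 3)
```

View pics/m8.png

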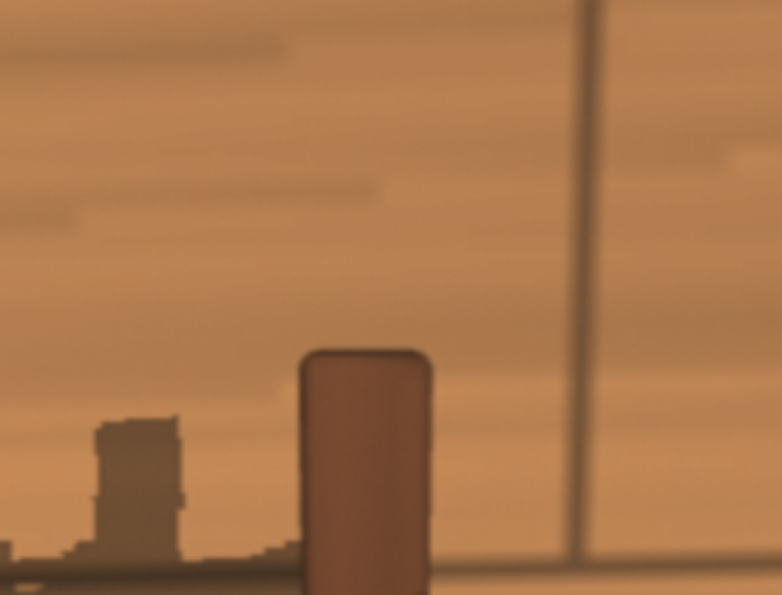

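The picture shows only the handle's rear end, at crop (366,350), straight and centred. From here I'll check numerically.

Run:
```python
from h import *
c=np.load("c8.npy",allow_pickle=True).item()
for r in(142,143,144):print("rear",p2w(c,277.6,r,173).round(1))
t=viewer.camera_info("top");im=cv2.imread("pics/t8.png").astype(int)
for P in[(573,44.6,162),(550,45,162),(588,44.3,90),(608,44,90),(628,43.6,90)]:
    u,v=w2p(t,P);print(P,u.round(1),v.round(1))
u0=262
for r in range(80,235,2):print(r,[tuple(im[r,k]) for k in(254,260,261,262,263,268)]) if 150<r<225 else 0
```

```text
rear [366.8  49.4 173. ]
rear [367.2  49.4 173. ]
rear [367.6  49.4 173. ]
(573, 44.6, 162) 259.7 177.6
(550, 45, 162) 259.4 186.6
(588, 44.3, 90) 260.7 178.8
(608, 44, 90) 260.8 171.5
(628, 43.6, 90) 261.1 164.3
152 [(np.int64(65), np.int64(65), np.int64(65)), (np.int64(111), np.int64(111), np.int64(112)), (np.int64(111), np.int64(112), np.int64(112)), (np.int64(110), np.int64(111), np.int64(112)), (np.int64(111), np.int64(112), np.int64(112)), (np.int64(110), np.int64(111), np.int64(111))]
154 [(np.int64(65), np.int64(66), np.int64(65)), (np.int64(111), np.int64(112), np.int64(113)), (np.int64(110), np.int64(111), np.int64(111)), (np.int64(111), np.int64(111), np.int64(112)), (np.int64(110), np.int64(111), np.int64(111)), (np.int64(110), np.int64(112), np.int64(112))]
156 [(np.int64(66), np.int64(67), np.int64(67)), (np.int64(111), np.int64(111), np.int64(112)), (np.int64(111), np.int64(112), np.int64(112)), (np.int64(111), np.int64(111), np.int64(112)), (np.int64(111), np.int64(112), np.int64(112)), (np.int64(110), np.int64(111), np.int64(112))]
158 [(np.int64(100), np.int64(102),
[... 8651 characters left out ...]
t64(103), np.int64(69)), (np.int64(102), np.int64(104), np.int64(70)), (np.int64(102), np.int64(103), np.int64(69)), (np.int64(99), np.int64(101), np.int64(68))]
222 [(np.int64(97), np.int64(100), np.int64(66)), (np.int64(97), np.int64(98), np.int64(65)), (np.int64(97), np.int64(97), np.int64(65)), (np.int64(96), np.int64(98), np.int64(64)), (np.int64(96), np.int64(98), np.int64(63)), (np.int64(96), np.int64(97), np.int64(63))]
224 [(np.int64(92), np.int64(94), np.int64(61)), (np.int64(92), np.int64(94), np.int64(61)), (np.int64(91), np.int64(94), np.int64(60)), (np.int64(93), np.int64(94), np.int64(61)), (np.int64(92), np.int64(93), np.int64(61)), (np.int64(92), np.int64(93), np.int64(59))]
```

```bash
python3 -m pendant '[[0,[2,0,20],0],[0,[1,0,30],0],[0,[0,0,25],0],[0,[0,0,15],0],[0,[0,0,10],0],[0,[0,0,0],0],[0,[0,0,0],0]]' 40
```

```text
time: 19.38
eef_pos: [427.9, 48.3, 15.0]
tool_rot: [180.0, 0.0, 178.9]
force: [-0.4, 1.0, -0.5]
gripper_width: 17.6
grasp_force: 40.0
```

```bash
python3 -m pendant '[[0,[-5,-0.5,0.5],0],[0,[-8,0,0],0],[0,[-8,0,0],0],[0,[-8,0,0],0],[0,[0,0,0],0]]' 40
```

```text
time: 20.0
eef_pos: [457.2, 47.2, 14.0]
tool_rot: [180.0, 0.0, 178.9]
force: [0.6, 0.0, -1.5]
gripper_width: 17.7
grasp_force: 40.0
```

```bash
python3 -m pendant '[[0,[-8,0,0],0],[0,[-8,0,0],0],[0,[-8,0,0],0],[0,[-4,0,0],0],[0,[0,0,0],0]]' 40;python3 -m pendant '[[0,[-8,0,0],0],[0,[-10,0,0],0],[0,[-10,0,0],0],[0,[-7,0,0],0],[0,[0,0,0],0]]' 40
```

```text
time: 20.62
eef_pos: [484.6, 46.7, 13.9]
tool_rot: [180.0, 0.0, 178.9]
force: [-0.2, 1.4, -2.4]
gripper_width: 17.3
grasp_force: 40.0
time: 21.25
eef_pos: [519.9, 46.0, 13.9]
tool_rot: [180.0, 0.0, 178.9]
force: [-0.4, -0.2, -0.2]
gripper_width: 17.9
grasp_force: 40.0
```

```bash
python3 -m pendant '[[0,[-5,0,0],0],[0,[-5,0,0],0],[0,[-4,0,0],0],[0,[0,0,0],0]]' 40; python3 -m pendant '[[0,[0,0,-4],0],[0,[0,0,-5],0],[0,[0,0,-6],0],[0,[0,0,-8],0],[0,[0,0,-8],0],[0,[0,0,-8],0],[0,[0,0,0],0],[0,[0,0,0],0]]' 40
```

```text
time: 21.75
eef_pos: [533.8, 45.7, 14.0]
tool_rot: [180.0, 0.0, 178.9]
force: [-0.7, -0.5, -1.2]
gripper_width: 17.4
grasp_force: 40.0
time: 22.75
eef_pos: [533.3, 45.7, 52.8]
tool_rot: [-180.0, -0.0, 178.9]
force: [0.2, -0.8, -2.3]
gripper_width: 17.9
grasp_force: 40.0
```

```bash
python3 -m pendant '[[0,[0,0,-8],0],[0,[0,0,-12],0],[0,[0,0,-15],0],[0,[0,0,-15],0],[0,[0,0,-12],0],[0,[0,0,-8],0],[0,[0,0,0],0],[0,[0,0,0],0]]' 40
python3 - <<'E'
from h import *
s=viewer.camera_info("scene");im=viewer.get_image("scene");cv2.imwrite("pics/s9.png",im)
e=readout.sense();print(e["eef_pos"],e["force"])
h=cv2.cvtColor(im,cv2.COLOR_BGR2HSV)
for k,(u,v) in{i:w2p(s,[533.5+15.5+i,45.2-.019*(15+i),e["eef_pos"][2]+47.5-9.5]) for i in(40,60,80)}.items():print(k,u.round(),v.round())
R=(slice(120,270),slice(220,340))
for n,m in(("blue",(abs(h[...,0].astype(int)-108)<12)&(h[...,1]>140)),("yel",(abs(h[...,0].astype(int)-25)<6)&(h[...,1]>150)),("white",(h[...,1]<30)&(h[...,2]>170))):
    v,u=np.nonzero(m[R]);
    if len(u):print(n,len(u),np.median(u)+220,np.median(v)+120,u.min()+220,u.max()+220,v.min()+120,v.max()+120)
E
```

```text
time: 23.75
eef_pos: [533.1, 45.7, 122.5]
tool_rot: [-180.0, -0.0, 178.9]
force: [0.3, -0.6, -1.8]
gripper_width: 18.1
grasp_force: 40.0
[533.06128868  45.69604569 122.42892817] [-0.06911215 -0.30075607 -0.78791638]
40 272.0 218.0
60 267.0 223.0
80 261.0 227.0
blue 173 269.0 221.0 257 276 212 234
yel 406 263.0 224.0 249 304 167 239
white 199 250.0 227.0 220 281 143 269
```

Run:
```python
import cv2,numpy as np
im=cv2.imread("pics/s9.png")
def ch(p):
    b,g,r=map(int,p)
    if b>1.4*r and b>70:return'B'
    if r>1.7*b and g>1.5*b and g>.72*r:return'Y'
    if min(p)>140 and max(p)-min(p)<30:return'W'
    if max(p)-min(p)<25:return'g' if max(p)>90 else '#'
    return'.'
for r in range(198,246):print(r,''.join(ch(im[r,c]) for c in range(240,295)))
```

```text
198 YYYYYYYYYYYYYYYYYYYYY.Y.....Y......#########.##########
199 YYYYYYYYYYYYYYYYYYYYYY........Y....########..##########
200 YY.YYYYYYYYYYYYYYYYYYY..Y...........#####....##########
201 YYYYYYY.YYYYYYYYYY.YYYY.............####.....##########
202 YYYYYYYYYYYYYYYYYYYYY.Y..Y..........####......#########
203 YYYYYYYYYYYYYYYYYYYY.............YY.####......#########
204 YYYYYYYYYYYYYYYY.YYY..........YY...Y####......#########
205 YYYYYYYYYYYYYYYYYYYY.............ggg####.##...#########
206 YYYYYYYYYYYYYYYYYYYY.Y.........ggggggg###gg#..#########
207 YYYYYYYYYYYYYYYYYYY...........Wgggggggggggg#..#########
208 YYYYYYYYYYYYYYYYYYY....Y.WWWWWWWWggggggggg#...#########
209 YYYYYYYYYYYYYYYYYYY....WWgWWWWWWWWWgggggg#....#########
210 YYYYYYYYYYY.YYYYYY....WgggggggWWWWWWWgggg.....#######.Y
211 YYYYYYYYYYYYYYYYYY....BBB.ggggggWWWWWWgggg....######...
212 YYYYYYYYYYYYYYYYY.ggBBBBBBBBgggggWWWWWWggg....#####....
213 YYYYYYYYYYYYYYYY.gBBBBBBBBBBB.gggggWWWWggg....####Y....
214 YYYYYYYYYYYYYYYYgBBBBBBBBBBBBBBggggWWWWWggY..Y.#.......
215 YYYYYYYYYYYYYYY.###gBBBBBBBBBBBBggggWWWWWgY....YY......
216 YYYYYYYYYYYYYYYY
[... 1079 characters left out ...]
YYYYYYYYYYYYYYYYB............YYYY..Y....
235 .YYYYYY.#gg#g#YYYYYYYYYYYYYYYYY................YYYY....
236 YYYYYY.#gg#gg##YYYYYYYYYYYYYYY.........Y..........YYY.Y
237 YYYYY#gggggg####YYYYYYYYYYYYY...................Y....YY
238 Y.Y#ggggg#g######.YYYYYYYYYY............Y..............
239 YY#ggg####g########.YYYYYY....Y...........Y...Y........
240 Y.ggg#g###g###############..................YY.........
241 ggggggg###g###############.....................Y.......
242 gggg#gg###g###############.......Y.....................
243 g#g##gg###g###############.............................
244 gg###gg###g###############.YYYYYYY..Y..................
245 g####gg###g###############.YYYYYYYYYY..................
```

All three collars hang on the rod: white, blue and yellow are visible, with the tip through them. The stand centre averages (540,271.7) with yaw -3.7°, so I'll move the load over it smoothly.

```bash
python3 -m pendant '[[0,[2,8,0],0],[0,[5,15,0],0],[0,[8,22,0],0],[0,[8,26,0],0],[0,[8,26,0],0],[0,[8,26,0],0],[0,[8,26,0],0],[0,[8,26,0],0],[0,[8,22,0],0],[0,[5,16,0],0]]' 40
python3 -m pendant '[[0,[2.5,11,0],0],[0,[1,5.5,0],0],[0,[0,0,0],0.015],[0,[0,0,0],0.015],[0,[0,0,0],0.015],[0,[0,0,0],0],[0,[0,0,0],0]]' 40
python3 - <<'E'
from h import *
c=viewer.camera_info("wrist");im=viewer.get_image("wrist");cv2.imwrite("pics/w10.png",im)
for P in[(475,241),(479,311),(605,302),(602,233)]:print(P,w2p(c,[*P,8]).round())
# white base outline
h=cv2.cvtColor(im,cv2.COLOR_BGR2HSV);m=((h[...,1]<30)&(h[...,2]>170)).astype(np.uint8)
n,l,st,ce=cv2.connectedComponentsWithStats(m)
for i in range(1,n):
    if st[i,4]>300:print(st[i],ce[i].round())
E
```

```text
time: 25.05
eef_pos: [468.7, 261.5, 122.8]
tool_rot: [-180.0, -0.0, 178.9]
force: [0.4, -0.7, -0.8]
gripper_width: 17.6
grasp_force: 40.0
time: 25.92
eef_pos: [466.5, 276.5, 123.0]
tool_rot: [-180.0, -0.0, 176.3]
force: [0.2, -1.0, -2.0]
gripper_width: 17.8
grasp_force: 40.0
(475, 241) [243. 212.]
(479, 311) [311. 211.]
(605, 302) [307. 319.]
(602, 233) [247. 320.]
[199   0   9 130 485] [203.  65.]
```

Run:
```python
import cv2
im=cv2.imread("pics/w10.png")
def ch(p):
    if max(p)<70:return'#'
    if max(p)-min(p)<30:return'W' if min(p)>140 else 'g'
    return'.'
for r in range(190,300,3):print(r,''.join(ch(im[r,c].astype(int)) for c in range(215,335)))
```

```text
190 ........................................................................................................................
193 ........................................................................................................................
196 ........................................................................................................................
199 ........................................................................................................................
202 ........................................................................................................................
205 ........................................................................................................................
208 ........................................................................................................................
211 ...............................ggggggggggggg.....................................gWWWWWWWWWWWWWW........................
214 ..............................ggggggggggggggg....................................WWWWWWWWWWWWWWW
[... 2824 characters left out ...]
gggggggggggggggggggggggggggggggggggggggggggggggggggggg########.....########
286 ############.......gggggggggggggggggggggggggggggggggggggggggggggggggggggggggggggggggggggggggggggggg########.....########
289 ############.......gggggggggggggggggggggggggggggggggggggggggggggggggggggggggggggggggggggggggggggggg#######g.....########
292 ############........gggggggggggggggggggggggggggggggggggggggggggggggggggggggggggggggggggggggggggg##########......########
295 ############g..........################################################################################.........########
298 #############..........################################################################################.........########
```

The base's near edge is centred on the handle (column 278 against 277.7), so the skewer is lined up. I'll descend.

```bash
python3 -m pendant '[[0,[0,0,8],0],[0,[0,0,15],0],[0,[0,0,15],0],[0,[0,0,15],0],[0,[0,0,12],0],[0,[0,0,8],0],[0,[0,0,5],0],[0,[0,0,4],0],[0,[0,0,0],0]]' 40
python3 -m pendant '[[0,[0,0,2],0],[0,[0,0,2],0],[0,[0,0,2],0],[0,[0,0,0],0],[0,[0,0,0],0]]' 40
```

```text
time: 27.1
eef_pos: [466.5, 276.6, 40.9]
tool_rot: [180.0, -0.0, 176.3]
force: [0.2, 0.8, -2.2]
gripper_width: 17.9
grasp_force: 40.0
time: 27.72
eef_pos: [466.5, 276.6, 34.9]
tool_rot: [-180.0, -0.0, 176.3]
force: [0.4, -0.4, -2.1]
gripper_width: 17.6
grasp_force: 40.0
```

```bash
python3 -m pendant '[[0,[0,0,1],0],[0,[0,0,1],0],[0,[0,0,0],0],[0,[0,0,0],0]]' 40;python3 -m pendant '[[0,[0,0,0.7],0],[0,[0,0,0],0],[0,[0,0,0],0]]' 40
```

```text
time: 28.22
eef_pos: [466.5, 276.7, 33.0]
tool_rot: [180.0, 0.0, 176.3]
force: [-0.3, 0.3, -0.8]
gripper_width: 17.9
grasp_force: 40.0
time: 28.6
eef_pos: [466.7, 276.8, 32.4]
tool_rot: [180.0, 0.0, 176.3]
force: [-0.2, 3.0, 2.0]
gripper_width: 17.9
grasp_force: 40.0
```

```bash
python3 -m pendant '[[0,[0,0.6,0.4],0],[0,[0,0,0],0],[0,[0,0,0],0]]' 40;python3 -m pendant '[[0,[0,0.5,0.4],0],[0,[0,0,0],0],[0,[0,0,0],0]]' 40
```

```text
time: 28.98
eef_pos: [466.7, 277.3, 32.0]
tool_rot: [180.0, 0.0, 176.3]
force: [0.1, 0.6, 5.5]
gripper_width: 17.7
grasp_force: 40.0
time: 29.35
eef_pos: [466.7, 277.5, 31.7]
tool_rot: [-180.0, 0.0, 176.3]
force: [-0.4, -2.4, 8.6]
gripper_width: 17.8
grasp_force: 40.0
```

Seated in both forks. Now I'll release gently.

```bash
python3 -m pendant '[[17,[0,-0.4,-0.5],0],[20,[0,0,0],0],[26,[0,0,0],0],[34,[0,0,0],0],[45,[0,0,0],0],[45,[0,0,0],0],[45,[0,0,0],0]]' 5
python3 -m pendant '[[45,[0,0,-6],0],[45,[0,0,-15],0],[45,[0,0,-30],0],[45,[0,0,-40],0],[45,[30,0,-40],0],[45,[0,-50,-20],0],[45,[0,-50,0],0],[45,[0,-50,0],0],[45,[0,0,0],0],[45,[0,0,0],0]]'
python3 - <<'E'
from h import *
s=viewer.camera_info("scene");im=viewer.get_image("scene");cv2.imwrite("pics/s11.png",im)
d=np.array([.9979,-.0645,0]);o=np.array([540-2,271.7+1,80])
for k in(0,25.5,128):print(k,w2p(s,o+d*(k-57)).round(1))
for k in(-45,45):print("fork",w2p(s,[540+d[0]*k,272.7+d[1]*k,80]).round(1))
def ch(p):
    b,g,r=map(int,p)
    if b>1.4*r and b>70:return'B'
    if r>1.7*b and g>1.5*b and g>.72*r:return'Y'
    if min(p)>140 and max(p)-min(p)<30:return'W'
    if max(p)-min(p)<25:return'g' if max(p)>90 else '#'
    return'r' if r<130 and r>2*b else '.'
for r in range(238,310,1):print(r,''.join(ch(im[r,c]) for c in range(335,425)))
E
```

```text
time: 30.22
eef_pos: [466.5, 277.3, 31.9]
tool_rot: [-180.0, -0.0, 176.3]
force: [-0.1, 0.6, 0.5]
gripper_width: 45.2
grasp_force: 0.0
time: 31.48
eef_pos: [427.2, 129.8, 183.7]
tool_rot: [180.0, 0.1, 176.2]
force: [0.5, 0.7, 0.8]
gripper_width: 45.3
grasp_force: 0.0
0 [386.8 257. ]
25.5 [381.2 262.7]
128 [357.  287.8]
fork [383.8 260.1]
fork [363.  281.6]
238 .....YYYY......Y..YY..........................YY.WWWWg.Y..Y....rrrrrrrr...................
239 .....YYYY.........Y.Y...................Y..Y....WWWWgYYY......rrrrrrrrrr.......Y....Y.....
240 .....YY....Y...............................Y...WWWW..Y.......rrrrrrrrrrr........Y.........
241 ...YYYY....................................Y..WWWW.Y.Y.Y...rrrrrrrrrrrr............Y......
242 ..YYYY........Y.Y.YY....Y................YY.WWWWW.Y........rrrrrrrrrrrr...................
243 .YYYYY............Y................YY......WWWWW#YY.Y.....rrrrrrrrrrrrr...................
244 .YYY..Y...............Y........Y.......Y..WWWWW.Yr.......rrrrrrrrrrrrrr...................
245 YYY...........................Y...Y....WWWWWWW.YY.......rrrrrrrrrrrrrr..
[... 5398 characters left out ...]
.....................Y.............
303 YYYrY....ggggggWWgggggg#gggggWWWWWWWWWWWWWWWWWWWWW......Y...Y.............................
304 YYYYYrY.ggggggggggggggg#ggggggWWWWWWWWWWWWWWWWWWW...............Y............Y..YY........
305 ..YYYY.ggggggggggggggggggggggWWWWWWWWWWWWWWWWWWW..........Y.....Y..................Y......
306 .......ggggWgggggggggggggggWWWWWWWWWWWWWWWWWWWW................Y....Y............Y........
307 .......gggWWWggggggggggggggWWWWWWWWWWWWWWWWWWW.............................Y..........YY..
308 ..Y..YY.ggggWWgggggWWWWWWWWWWWWWWWWWWWWWWWWWW..............................Y.Y......Y....Y
309 ....YYYY..ggggWWgggWWWWWWWWWWWWWWWWWWWWWWWWW.........YY........Y............Y.Y...........
```

The loaded skewer lies in both forks, with the collars between them and the tip at (358,287), as predicted. I'll let it settle, check that it is still, and hand in.

```bash
python3 -m pendant '[[45,[0,0,0],0],[45,[0,0,0],0],[45,[0,0,0],0],[45,[0,0,0],0],[45,[0,0,0],0],[45,[0,0,0],0],[45,[0,0,0],0],[45,[0,0,0],0],[45,[0,0,0],0],[45,[0,0,0],0]]'
python3 - <<'E'
from h import *
from rig import ticket
a=viewer.get_image("scene").astype(int)[235:310,335:425]
print("change since release",abs(a-cv2.imread("pics/s11.png").astype(int)[235:310,335:425]).max())
print(ticket.finish_job())
E
```

```text
time: 32.78
eef_pos: [426.9, 129.5, 183.0]
tool_rot: [180.0, 0.0, 176.3]
force: [-0.1, -0.5, -0.2]
gripper_width: 45.1
grasp_force: 0.0
change since release 5
the job is handed in; nothing more can be done
None
```

Job handed in at about 33 s: tray back at its stop, and the skewer with all three collars lying still across both forks of the stand. No verdict came back, and the bystanders were not re-measured. While reaching for the tray grip, the fingers once pressed on the tray wall with about 79 N at the wrist (limit 120 N).

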